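# Snap an oiling coupler onto a tilted nipple and hold it down

## Task

Take the tall steel oiling coupler out of the compartment tray and press its open end squarely onto the tilted nipple of the handpiece oiling unit until it snaps on. Then keep pushing so that the nipple stays sunk against its spring by well over half of its travel, and finish while still gripping the coupler and holding it down like that. Leave the other parts and instruments where they are.

Things in the scene. Friction and masses are not known exactly. Their poses are not given: they have to be found in the camera images.
- coupler: Oiling coupler: plain steel cylinder 64 mm tall, much the tallest part in the tray, about 90 g. Starts upright, open end down, on the floor of one of four compartments; 42 mm of it stand above the rim. Skirt diameter 28 mm for the lowest 23 mm, tapering to a grip barrel of diameter 24 mm from 25 mm up to the closed top. Origin: centre of the open end's rim; z along its axis to the closed top.
- coupler_mouth (a point): Centre of the coupler's open end (same point and axes as its origin). The coupler is round: its turn about z does not matter. Inside: funnel mouth of diameter 21 mm, narrowing to a throat of diameter 14 mm between 4.5 and 9 mm deep, then a chamber of diameter 19 mm whose roof is 27 mm from the rim.
- nipple_tip (a point): Centre of the flat end of the steel nipple, a stem of diameter 12 mm with bevelled end; moves with it. z points out along its axis, which leans 25 degrees from vertical to the oiling unit's front (its -x, roughly to the robot); y is level. At rest about 100 mm above the table, in the unit's frame at x -31, y 0 mm. A 21 mm shoulder lies 29.5 mm, the unit's sloping face 37 mm below the tip.
- nipple_catches (a point): Centre of four small sprung catches around the stem, 14 mm below the tip, sticking out to a diameter of 17 mm. The coupler's throat squeezes them in (about 5 N of push), then they spring out behind it and pull it home: it snaps on. It is home when the roof of its bore rests on the nipple's tip; its rim is then 27 mm below the tip along the axis. Same axes as the tip.
- nipple (a joint): How far the whole nipple is pushed in along its axis against its spring, in m: 0 at rest, 0.008 at its stop. It begins to move at a push of about 9 N and needs about 13 N at the stop; it springs back when the push ends.
- oiler: Handpiece oiling unit, fixed: white and grey housing 160 x 130 mm on plan. The nipple stands on a face that slopes by 25 degrees to the front (-x), its upper edge about 87 mm high; a 75 mm high box behind it (+x). Origin at the centre of its underside, z up. Placed and turned (up to 0.45 rad) anew each time.
- tray: Fixed open tray of grey plastic, 126 x 186 x 26 mm (x, y, z), walls and floor 4 mm thick, two rows (along x) of three compartments (along y), compartment centres at x +-30.5 mm and y 0, +-61 mm from the tray's centre; the dividers are 23 mm high. Origin at the centre of its underside. Placed and turned anew each time.
- short_cap: Bystander in the tray: closed steel cap, diameter 28 mm, only 22 mm tall. Origin at the centre of its underside.
- spacer: Bystander in the tray: steel ring, outer diameter 30 mm, 12 mm tall. Origin at the centre of its underside.
- plug: Bystander in the tray: steel plug, foot of diameter 22 mm, stem of diameter 12 mm, 24 mm tall. Origin at the centre of its underside.
- jaw_model: Bystander: plaster model of a jaw on a hinge stand, about 80 x 62 x 75 mm, far side of the table. Origin under its centre.
- oil_bottle: Bystander: white oil bottle, diameter 48 mm, 130 mm tall, far side of the table. Origin at the centre of its underside.
- bur_block: Bystander: small aluminium block 60 x 36 x 22 mm with thin drill bits standing in it to 40 mm height, on the robot's side, between tray and unit. Origin under its centre.
- mirror: Bystander: dental mirror lying flat, about 150 mm long and 11 mm high at most, between tray and unit. Origin under its handle.
There are look-alikes about, which are no part of the job. What is shaped like the oiler but red is not meant. Leave any green look-alike of the tray alone.

How it is judged (in metres and radians):
On the way, in this order (a step that is already met when the one before it is completed fails the run):
1. the coupler is gripped and lifted clear of the tray (height (world z) of coupler_mouth above 0.045 m and contact force between coupler and the fingers above 1 N and contact force between coupler and tray below 0.1 N), for 0.1 s.
2. the coupler is snapped on the nipple, square to it and fully home (z of coupler_mouth in the frame of nipple_tip below -0.0255 m and distance between coupler_mouth and nipple_tip below 0.031 m and angle between the z axis of coupler and the z axis of nipple_tip, either way round below 0.12 rad), for 0.1 s.
At the end, for the whole second after the job is handed in: For the last second: coupler home on the nipple (rim over 25.5 mm below the tip along its axis, axes within 0.12 rad), nipple pushed in over 4 mm of its 8, fingers on the coupler (over 2 N), coupler still, every bystander within 30 mm of its start (all of step 2 and value of joint nipple above 0.004 m and contact force between coupler and the fingers above 2 N and linear speed of coupler below 0.02 m/s and distance of each of short_cap, spacer, plug, jaw_model, oil_bottle, bur_block, mirror from where it was at the start of the episode below 0.03 m); the arm keeps its last pose, push and grip.
It fails at once if a bystander was moved by more than 30 mm (distance of any of short_cap, spacer, plug, jaw_model, oil_bottle, bur_block, mirror from where it was at the start of the episode above 0.03 m).
It also fails if it takes over 34 s, if anything falls off the work surface, if the arm or the gripper's body presses on something with over 40 N, if the wrist force passes 120 N, or if a joint passes its speed limit or range.

## Robot

A 6-joint arm with a two-finger parallel gripper is mounted at the origin on the work surface. World frame = base frame: x ahead of the robot, y to its left, z up, the work surface at z = 0. Lengths are in mm, angles in rad, forces in N, time in s.
With the tool pointing down it reaches from about 325 to 875 mm from the base axis. Payload 4.4 kg.
Tool frame: the origin (TCP) lies on the centre line of the jaws, within the pads' length; the fingertips stand ahead of it and the grasp point (between the pads) lies 6 mm ahead of it (ctrl.tcp_to_tips is the z of the fingertips in the tool frame, in mm); z points along the fingers, y is the direction in which the jaws open and shut (so a half turn about z gives the same grasp; the last joint's range is limited). The gripper opens to 85 mm and grips with 20 to 120 N. Pads are 22 mm wide; open, the fingers measure 114 mm over their backs; the gripper's body (76 mm by 85 mm) begins 54 mm behind the grasp point. The pads swing forward as they close: fully open they stand 13 mm farther back than shut.
Start: joints at [1.192, 0.207, 1.542, -0, 1.393, -0.15], TCP at [129.865, 560.145, 256.282] pointing down, gripper open.
Joint ranges: [-2.73, 2.73], [-0.86, 2.22], [0.23, 2.46], [-1.11, 4.25], [0.08, 2.63], [-2.82, 2.82]. Speed limits (rad/s): [2.79, 2.79, 3.14, 3.14, 3.14, 3.14].

## Interface

Orientations are given as a 3x3 rotation matrix whose columns are the frame's x, y, z axes.
In Python, from plant import ctrl, sensors, optics gives the robot as it stands. Calls block until the motion is done:
- ctrl.move_ptp(position, orientation): joint-space move of the TCP to a pose.
- ctrl.move_l(position, rot=None, vel=150, threshold=None): straight line of the TCP; rot=None keeps the orientation; vel is the mean speed in mm/s. With threshold (N) it stops when the force on the tool has changed by that much, and returns True; else False.
- ctrl.set_joints(angles): joint-space move.
- ctrl.gripper_to(opening, force=None): finger opening in mm; force is the grip in N (None keeps the last); returns when the fingers have stopped.
- ctrl.hold(seconds).
- ctrl.solve_ik(position, orientation): joint angles nearest the present ones, or None.
- sensors.read_state(): the state.
- optics.grab_frame(name): name is "scene" or "top"; returns (picture, depth): 384x512x3 uint8, red, green, blue; 384x512 float32, mm along the optical axis (not along the pixel's ray), 0 where there is no reading.
- optics.camera_params(name): a dict with "mtx" (3x3 intrinsics, pixels), "R" (3x3) and "t" (3): a world point X has camera coordinates R X + t. Camera axes: x right, y down, z forward; pixel columns grow to the right and rows downward; lengths in mm; the calibration is good to about 2 mm. A picture is of the moment at which its call begins. camera_params takes no time and is no camera call.
A pose or a line that the arm cannot do raises ctrl.MotionError and nothing moves.
- ctrl.finish_job(): hands the job in, once; it reports no verdict.
The state is a dict: "t": time; "q": joint angles; "qvel": joint speeds; "tau": joint torques, N m; "eef_pos": TCP position; "eef_rot": TCP orientation; "force": force on the tool from outside, world axes, zero at the start; "wrist_torque": the same for the moment, N m; "grip_width": finger opening in mm.
Only numpy, scipy, OpenCV 4.12 (cv2) and the standard library are available. Lean on these libraries where they do the work, as an engineer would, in place of code of your own. Each camera call takes 0.05 s, during which the arm holds its last target. There are 200 camera calls.

## Working session

There is one attempt and no reset: what is moved stays moved. The work goes in short steps, each a Python script; the robot and the scene stay as the last script left them, time stands still between calls to the robot, and variables do not carry over. Pictures are saved under pics/ and viewed, about 8 in all and at most 12, crops included, and the job is handed in when it is done.

```bash
ls && mkdir -p pics && python3 - <<'E'
from plant import ctrl,sensors,optics
import cv2,numpy as np
for n in("scene","top"):
    im,d=optics.grab_frame(n); np.savez(f"{n}.npz",im=im,d=d,**{k:np.array(v) for k,v in optics.camera_params(n).items()})
    cv2.imwrite(f"pics/{n}0.png",im[...,::-1])
    p=optics.camera_params(n); print(n,np.round(p["mtx"],1).tolist(),np.round(-np.array(p["R"]).T@p["t"]),np.round(p["R"],2).tolist(),(d==0).mean())
print(ctrl.tcp_to_tips,sensors.read_state())
E
```

```text
pics
scene [[381.4, 0.0, 256.5], [0.0, 381.4, 188.7], [0.0, 0.0, 1.0]] [1061.  364.  871.] [[-0.54, 0.84, -0.01], [0.65, 0.41, -0.64], [-0.53, -0.35, -0.77]] 0.004313151041666667
top [[354.0, 0.0, 255.3], [0.0, 354.0, 190.6], [0.0, 0.0, 1.0]] [ 454.   33. 1176.] [[0.0, -1.0, 0.0], [-1.0, -0.0, -0.1], [0.1, -0.0, -1.0]] 0.003972371419270833
25.0 {'t': 0.1, 'q': array([ 1.19249017e+00,  2.07403157e-01,  1.54283725e+00,  1.34703475e-05,
        1.39349102e+00, -1.50552410e-01]), 'qvel': array([ 2.18927269e-03, -8.92265991e-04, -4.57673283e-03, -4.42512158e-04,
       -9.82535103e-05,  4.37073057e-04]), 'tau': array([-7.77111618e-04, -3.84091330e+01, -2.92550218e+01, -2.49148634e-04,
        4.79217197e-03,  1.75452203e-05]), 'eef_pos': array([129.62649248, 559.54078776, 255.19058662]), 'eef_rot': array([[-9.74175361e-01,  2.25791325e-01, -8.02268445e-04],
       [ 2.25792504e-01,  9.74173401e-01, -1.98264046e-03],
       [ 3.33885563e-04, -2.11258569e-03, -9.99997713e-01]]), 'force': array([-0.34070527,  0.30853875,  0.25960365]), 'wrist_torque': array([-0.03170968,  0.0169236 , -0.0062023 ]), 'grip_width': 85.33420390835303}
```

View pics/scene0.png

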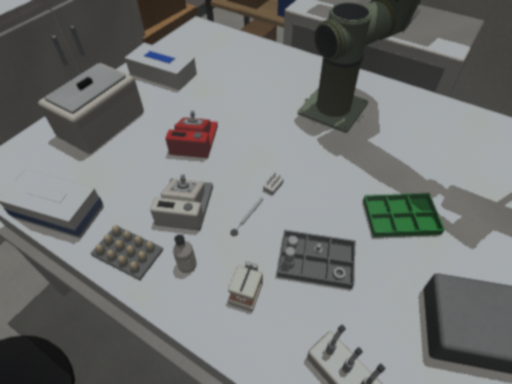

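View pics/top0.png

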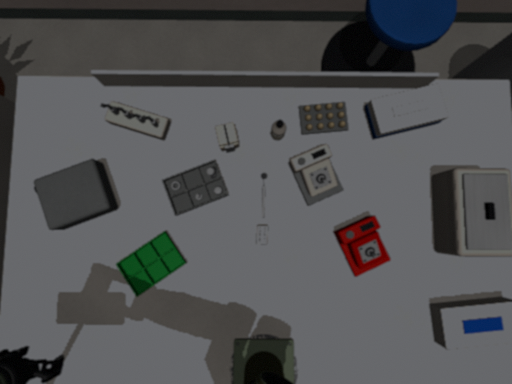

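The grey tray is at top (196,187), and the white/grey oiler with its nipple is near (321,179). The look-alikes are the green tray (152,263) and the red unit (365,247). Next I'll measure heights and make close crops.

```bash
cat > h.py <<'E'
import numpy as np,cv2
def load(n):
    z=np.load(f"{n}.npz"); return z["im"],z["d"],z["mtx"],z["R"],z["t"]
def grab(n):
    from plant import optics
    im,d=optics.grab_frame(n);p=optics.camera_params(n);return im,d,*(np.array(p[k]) for k in("mtx","R","t"))
def world(d,K,R,t):
    v,u=np.mgrid[:d.shape[0],:d.shape[1]]
    c=np.stack([(u-K[0,2])/K[0,0]*d,(v-K[1,2])/K[1,1]*d,d],-1)
    return (c-t.ravel())@R
def ray(uv,z,K,R,t):
    o=-R.T@t.ravel(); r=R.T@np.linalg.inv(K)@[*uv,1]; return o+r*(z-o[2])/r[2]
def proj(X,K,R,t):
    c=R@np.asarray(X,float)+t.ravel(); q=K@c; return q[:2]/q[2]
E
python3 - <<'E'
from h import *
T=load("top");S=load("scene")
def crop(n,A,x0,y0,w,h,s):
    return cv2.resize(A[0][y0:y0+h,x0:x0+w,::-1],None,fx=s,fy=s,interpolation=cv2.INTER_CUBIC)
a=crop("t",T,155,150,80,70,5);b=crop("t",T,280,140,70,70,5)
c=crop("s",S,270,225,100,70,4);d=crop("s",S,140,165,80,70,5)
out=np.zeros((720,800,3),np.uint8)
for i,j,q in((0,0,a),(0,410,b),(360,0,c),(360,410,d)): out[i:i+q.shape[0],j:j+q.shape[1]]=q[:,:800-j]
out=np.clip(out*1.5,0,255).astype(np.uint8)[:720]
cv2.imwrite("pics/c1.png",cv2.resize(out,(666,600),interpolation=cv2.INTER_AREA))
for n,A in(("top",T),("scene",S)):
    W=world(A[1],*A[2:])
    tab=W[...,2][(abs(W[...,2])<15)&(W[...,0]>300)&(W[...,0]<800)&(abs(W[...,1])<400)]; print(n,"table z",np.median(tab))
    # tray region clusters
    x0,x1,y0,y1=(155,235,150,220) if n=="top" else (270,365,225,290)
    print("tray centre px world",[np.round(ray(p,26,*A[2:])) for p in ([(196,187)] if n=="top" else [(317,258)])])
    for lo in(33,50):
        m=np.zeros(A[1].shape,np.uint8);m[y0:y1,x0:x1]=(W[...,2]>lo)[y0:y1,x0:x1]
        k,L,st,ce=cv2.connectedComponentsWithStats(m)
        for i in range(1,k):
            if st[i,4]>3: print(n,lo,st[i],ce[i].round(1),np.median(W[L==i],0).round(1),W[L==i].max(0).round(1))
    x0,x1,y0,y1=(280,350,140,210) if n=="top" else (140,220,165,235)
    for lo in(15,80,90,):
        m=np.zeros(A[1].shape,np.uint8);m[y0:y1,x0:x1]=(W[...,2]>lo)[y0:y1,x0:x1]
        k,L,st,ce=cv2.connectedComponentsWithStats(m)
        for i in range(1,k):
            if st[i,4]>3:
                print(n,"oil",lo,st[i],ce[i].round(1),np.median(W[L==i],0).round(1),W[L==i].max(0).round(1))
                if lo==15: print(cv2.minAreaRect(W[L==i][:,:2].astype(np.float32)))
E
```

```text
top table z 0.6318114971084812
tray centre px world [array([580., 222.,  26.])]
top 33 [207 168   8   9  57] [210.5 171.6] [624.7 171.2  67.1] [636.3 182.3  73.4]
top 50 [207 168   8   8  52] [210.3 171.3] [626.2 171.5  67.5] [636.3 182.3  73.4]
top oil 15 [ 289  144   55   62 2016] [315.7 174.2] [ 618.3 -163.1   70.3] [ 714.9   33.2 1176.1]
((582.0830688476562, -84.5413818359375), (160.07275390625, 319.1736145019531), 23.921483993530273)
top oil 80 [298 159   5   5   9] [300.  161.4] [ 654.4 -111.3   80.8] [ 663.9   33.2 1176.1]
top oil 80 [302 158  29  18 172] [316.  166.1] [ 640.9 -158.1   82.9] [ 667.6   33.2 1176.1]
top oil 80 [321 177   5   6  22] [322.9 179.7] [ 596.2 -179.4   95.2] [ 607.1 -174.8  103. ]
top oil 90 [322 178   4   5  16] [323.5 179.8] [ 595.7 -181.    97.6] [ 602.7 -176.7  103. ]
scene table z -0.5464342122577559
tray centre px world [array([587., 230.,  26.])]
scene 33 [285 247  10  15 131] [289.4 253.8] [632.4 173.9  65.1] [638.9 183.6  69.7]
scene 50 [285 247  10  11  98] [289.5 252.1] [630.2 173.1  66. ] [638.9 183.4  69.7]
scene oil 15 [ 150  174   63   54 2288] [181.6 202.6] [ 658.2 -147.2   70.3] [1060.6  363.8  870.9]
((836.1255493164062, 32.667205810546875), (781.451171875, 171.6451873779297), 43.48051071166992)
scene oil 15 [177 234   5   1   5] [179. 234.] [758.9 -49.4 130.6] [760.5 -45.8 131.4]
((759.0968017578125, -49.984676361083984), (1.7775676250457764, 9.926010131835938), 23.65773582458496)
scene oil 80 [180 174   6   9  38] [182.5 178.1] [ 598.9 -179.4   90.7] [ 606.1 -173.2  100.1]
scene oil 80 [161 189  35  10 179] [177.4 193.9] [ 645.  -160.5   82.5] [1060.6  363.8  870.9]
scene oil 80 [177 234   5   1   5] [179. 234.] [758.9 -49.4 130.6] [760.5 -45.8 131.4]
scene oil 90 [181 174   5   7  22] [182.5 176.5] [ 596.3 -180.    96.6] [ 605.8 -173.8  100.1]
scene oil 90 [177 234   5   1   5] [179. 234.] [758.9 -49.4 130.6] [760.5 -45.8 131.4]
```

View pics/c1.png

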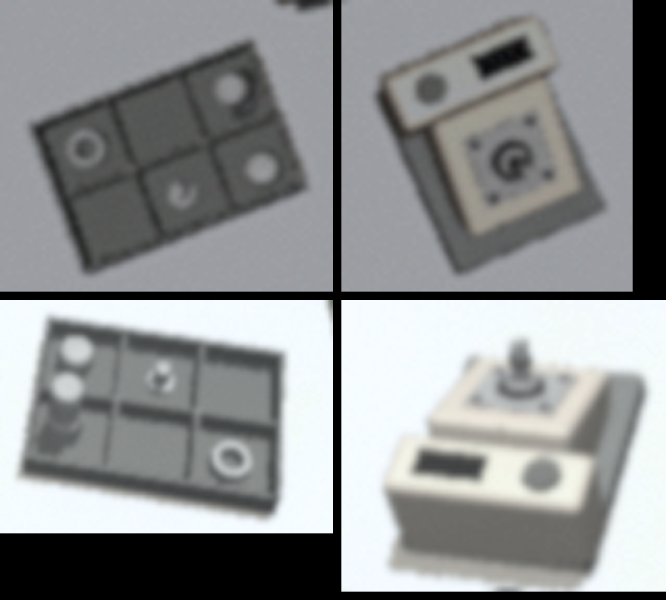

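The crop shows the tall, bright coupler at top (210,171) with its top at z≈67, in the far right compartment. The other parts are the short cap (217,190), ring (175,185) and plug (199,196), none of them above the rim. So (210,171) is the coupler. Next come precise fits.

```bash
python3 - <<'E'
from h import *
T=load("top");S=load("scene")
def rectfit(A,box,lo,hi):
    W=world(A[1],*A[2:]);x0,x1,y0,y1=box
    m=np.zeros(A[1].shape,np.uint8);m[y0:y1,x0:x1]=((W[...,2]>lo)&(W[...,2]<hi)&(A[1]>0))[y0:y1,x0:x1]
    k,L,st,ce=cv2.connectedComponentsWithStats(m);i=1+st[1:,4].argmax()
    P=W[L==i];return cv2.minAreaRect(P[:,:2].astype(np.float32)),st[i]
for n,A,bt,bo in(("top",T,(155,235,150,220),(280,350,140,210)),("scene",S,(270,365,225,290),(140,220,165,235))):
    W=world(A[1],*A[2:])
    print(n,"tray",rectfit(A,bt,18,34))
    print(n,"unit",rectfit(A,bo,12,130))
    print(n,"boxtop",rectfit(A,bo,66,78.5))
    g=A[0].astype(int).mean(2)
    x0,x1,y0,y1=bt
    m=np.zeros(g.shape,bool);m[y0:y1,x0:x1]=((W[...,2]>60))[y0:y1,x0:x1]
    v,u=np.where(m);c=(u.mean(),v.mean());print("coup px",c,m.sum(),ray(c,68,*A[2:]).round(1))
    x0,x1,y0,y1=bo
    r=g[170:186,312:332] if n=="top" else g[168:192,174:192]
    print(r.astype(int))
    Wz=W[...,2];print((Wz[174:186,316:330] if n=="top" else Wz[172:188,177:189]).round(0).astype(int))
E
```

```text
top tray (((580.6279296875, 226.3438262939453), (126.62261962890625, 186.12376403808594), 21.71902847290039), array([162, 160,  67,  56, 453], dtype=int32))
top unit (((620.339111328125, -170.78646850585938), (160.06956481933594, 130.48081970214844), 23.92473602294922), array([ 289,  144,   55,   62, 2018], dtype=int32))
top boxtop (((642.7445068359375, -161.35171508789062), (110.67098236083984, 129.92529296875), 24.411762237548828), array([291, 144,  43,  40, 790], dtype=int32))
coup px (np.float64(204.97014925373134), np.float64(173.5820895522388)) 67 [618.2 187.7  68. ]
[[101  99  98  95  91  84  83  84  87  86  87  84  79  75  80  88  95  99
  101  97]
 [ 95  94  89  88  87  85  86  86  87  88  88  88  87  85  88  87  90  96
  100  99]
 [ 83  85  86  86  86  87  87  86  84  83  86  85  87  88  87  87  90  97
  100 100]
 [ 72  79  85  87  86  86  81  73  67  66  70  75  81  85  86  86  88  93
   98  99]
 [ 61  73  85  87  85  76  62  50  42  44  48  55  67  80  85  85  85  89
   97 100]
 [ 63  76  85  85  77  60  43  40  47  52  53  52  55  69  82  85  86  89
   96 100]
 [ 80  84 
[... 4035 characters left out ...]
  0  98 100 100  -1   1   2  -2  -3]
 [ -2  -2  -3  -2  98  99  99  99  -5   0   0   4]
 [ -2   2   0  -1  98  98  98  98  -1   0  -2   2]
 [  2  -2  -2   1  95  96  93  92   1  -2   2  -1]
 [  0  -2   0  88  91  90  90  91  92   3   2  -4]
 [ 47  48  45  89  89  91  91  88  89   0  -3  -2]
 [ 50  47  51  51  90  88  89  85  48  45  47  48]
 [ 59  59  58  54  86  87  85  82  50  50  50  50]
 [ 58  60  57  56  80  80  82  81  54  56  55  57]
 [ 61  60  65  71  79  79  77  77  70  65  61  60]
 [ 63  68  73  73  72  76  76  77  70  74  68  68]
 [ 73  71  72  77  76  75  76  74  77  73  69  68]
 [ 72  75  76  74  75  74  75  73  73  72  72  68]
 [ 73  73  76  73  74  74  76  74  74  76  68  70]]
```

```bash
python3 - <<'E'
from h import *
T=load("top");S=load("scene")
for n,A,b in(("top",T,(203,220,163,182)),("scene",S,(280,300,240,265))):
    W=world(A[1],*A[2:]);x0,x1,y0,y1=b
    m=np.zeros(A[1].shape,bool);m[y0:y1,x0:x1]=((W[...,2]>60)&(A[1]>0))[y0:y1,x0:x1]
    if n=="scene": m&=W[...,2]>64.5
    v,u=np.where(m);print(n,"depth mask",m.sum(),u.mean(),v.mean(),ray((u.mean(),v.mean()),68,*A[2:]).round(1))
    g=A[0].astype(int).mean(2);r=g[y0:y1,x0:x1];th=r.max()*.8
    k,L,st,ce=cv2.connectedComponentsWithStats((r>th).astype(np.uint8));i=1+st[1:,4].argmax()
    c=ce[i]+[x0,y0];print(" bright",st[i],c,ray(c,68,*A[2:]).round(1))
    for X in([592.7,-183.1,100],[592.7+12*.387,-183.1+12*.172,100-27*.906]): print(" tip/shoulder proj",proj(X,*A[2:]).round(1))
    # unit-frame residual: depth points of stem
    th=np.deg2rad(24);Rz=np.array([[np.cos(th),-np.sin(th)],[np.sin(th),np.cos(th)]])
    bx=(316,330,174,186) if n=="top" else (177,190,172,182)
    P=W[bx[2]:bx[3],bx[0]:bx[1]].reshape(-1,3);P=P[(P[:,2]>93)&(P[:,2]<104)]
    U=(P[:,:2]-[621,-170.5])@Rz;print(" stem unitframe",np.median(U,0).round(1),U.min(0).round(1),U.max(0).round(1),np.median(P,0).round(1))
E
```

```text
top depth mask 46 210.08695652173913 171.0 [626.5 171.7  68. ]
 bright [ 5  5  5  6 24] [209.83333333 170.875     ] [626.9 172.5  68. ]
 tip/shoulder proj [324.4 180.8]
 tip/shoulder proj [322.2 180.3]
 stem unitframe [-27.5   1. ] [-33.8  -5.3] [-19.8   4.8] [ 595.5 -181.    97.8]
scene depth mask 71 289.71830985915494 250.7605633802817 [628.1 172.1  68. ]
 bright [ 7  8  7  6 36] [289.86111111 250.61111111] [627.5 172.2  68. ]
 tip/shoulder proj [182.5 174. ]
 tip/shoulder proj [183.4 181.2]
 stem unitframe [-27.9  -0.2] [-31.7  -4.6] [-23.8   5.3] [ 595.8 -182.1   98.3]
```

```bash
python3 - <<'E'
from h import *
from plant import ctrl,sensors
y=np.array([.1,1,0]);y/=np.linalg.norm(y);z=np.array([0,0,-1.]);R=np.c_[np.cross(y,z),y,z]
ctrl.move_ptp([627,172,150],R)
hit=ctrl.move_l([627,172,60],vel=120,threshold=12)
s=sensors.read_state();print(hit,s["t"],s["eef_pos"],s["force"])
if not hit:
    ctrl.gripper_to(20,60);s=sensors.read_state();print(s["t"],s["grip_width"],s["eef_pos"],s["force"])
    ctrl.move_l([627,172,190],vel=120);s=sensors.read_state();print(s["t"],s["grip_width"],s["eef_pos"],s["eef_rot"].round(3).tolist(),s["force"])
    A=grab("scene");np.savez("s1.npz",**dict(zip(("im","d","mtx","R","t"),A)))
    c=proj([627,172,170],*A[2:]);u,v=c.astype(int)
    cv2.imwrite("pics/g1.png",cv2.resize(A[0][max(v-60,0):v+60,max(u-60,0):u+60,::-1],None,fx=5,fy=5,interpolation=cv2.INTER_CUBIC));print(u,v)
E
```

```text
False 3.2833 [627.83492604 172.16515952  60.90147607] [-0.13518925  0.74239462  0.03199255]
3.8833 22.387991600803755 [627.32553119 172.05560788  60.50108805] [-0.68532339  0.26981246  2.76250929]
5.1167 22.653688697515086 [626.22973672 171.87036163 188.67523133] [[-0.995, 0.1, -0.002], [0.1, 0.995, -0.0], [0.002, -0.001, -1.0]] [ 0.06739521 -0.32319256 -1.45448077]
292 226
```

View pics/g1.png

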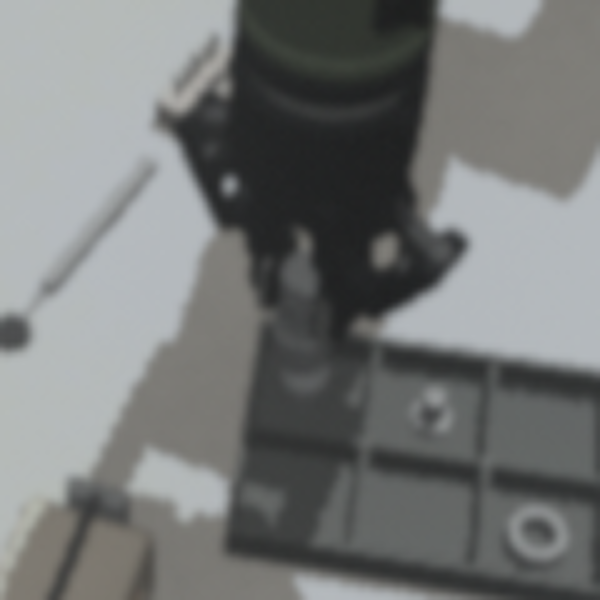

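The coupler is gripped upright, at crop (300,320), and clear of the tray. I'll check its offset in the tool from depth, then move to the pre-approach on the tilted axis.

```bash
cat > pose.py <<'E'
import numpy as np
yaw=np.deg2rad(24.1);s25,c25=np.sin(np.deg2rad(25)),np.cos(np.deg2rad(25))
ux=np.array([np.cos(yaw),np.sin(yaw),0]);uy=np.array([-np.sin(yaw),np.cos(yaw),0])
n=-s25*ux+c25*np.array([0,0,1.])
Rt=np.c_[np.cross(uy,-n),uy,-n]
tip=np.array([621,-170.5,100])-31*ux
E
python3 - <<'E'
from h import *
from pose import *
from plant import ctrl,sensors
from scipy.optimize import least_squares
A=load("s1");W=world(A[1],*A[2:]);P=W.reshape(-1,3)
m=(abs(P[:,0]-626)<22)&(abs(P[:,1]-172)<22)&(P[:,2]>134)&(P[:,2]<153);Q=P[m];print(m.sum(),Q.min(0).round(1),Q.max(0).round(1))
f=least_squares(lambda c:np.hypot(Q[:,0]-c[0],Q[:,1]-c[1])-14,[626,172],loss="soft_l1");print("axis",f.x.round(1),"res",np.std(f.fun).round(2))
rimdist=56.5
print("tip",tip.round(1),"n",n.round(3))
p=tip+n*(rimdist+25)
print("ik",ctrl.solve_ik(p,Rt), ctrl.solve_ik(tip+n*(rimdist-36),Rt))
ctrl.move_ptp(tip+n*(rimdist+60),Rt)
ctrl.move_l(p,vel=100)
s=sensors.read_state();print(s["t"],(s["eef_pos"]-p).round(2),s["force"],np.degrees(np.arccos(-s["eef_rot"][:,2]@n)))
for k in("scene","top"):
    B=grab(k);np.savez(f"a_{k}.npz",**dict(zip(("im","d","mtx","R","t"),B)))
    u,v=proj(tip+15*n,*B[2:]).astype(int);im=cv2.resize(B[0][v-35:v+35,u-35:u+35,::-1],None,fx=5.7,fy=5.7,interpolation=cv2.INTER_CUBIC)
    cv2.imwrite(f"pics/a_{k}.png",im);print(k,u,v)
a,b=[cv2.imread(f"pics/a_{k}.png") for k in("scene","top")];cv2.imwrite("pics/a.png",np.hstack([a,b]))
E
```

```text
55 [624.4 160.3 134.1] [639.9 185.  153. ]
axis [625.1 170.9] res 0.63
tip [ 592.7 -183.2  100. ] n [-0.386 -0.173  0.906]
ik None NoneTraceback (most recent call last):
  File "<stdin>", line 12, in <module>
plant.MotionError: the arm cannot take that pose within its joint ranges
```

```bash
python3 - <<'E'
from pose import *
from plant import ctrl
from scipy.spatial.transform import Rotation as Ro
for d in range(-180,180,10):
    R=Rt@Ro.from_euler("z",d,degrees=True).as_matrix()
    q=[ctrl.solve_ik(tip+n*h,R) for h in(110,56,18)]
    if any(a is not None for a in q): print(d,[None if a is None else np.round(a,2).tolist() for a in q])
E
```

```text
-180 [[-0.69, 0.15, 1.8, 0.45, 1.04, 0.26], [-0.65, 0.24, 1.8, 0.48, 0.94, 0.24], [-0.63, 0.31, 1.79, 0.5, 0.87, 0.23]]
-170 [[-0.69, 0.15, 1.8, 0.45, 1.04, 0.43], [-0.65, 0.24, 1.8, 0.48, 0.94, 0.42], [-0.63, 0.31, 1.79, 0.5, 0.87, 0.4]]
-160 [[-0.69, 0.15, 1.8, 0.45, 1.04, 0.6], [-0.65, 0.24, 1.8, 0.48, 0.94, 0.59], [-0.63, 0.31, 1.79, 0.5, 0.87, 0.58]]
-150 [[-0.69, 0.15, 1.8, 0.45, 1.04, 0.78], [-0.65, 0.24, 1.8, 0.48, 0.94, 0.77], [-0.63, 0.31, 1.79, 0.5, 0.87, 0.75]]
-140 [[-0.69, 0.15, 1.8, 0.45, 1.04, 0.95], [-0.65, 0.24, 1.8, 0.48, 0.94, 0.94], [-0.63, 0.31, 1.79, 0.5, 0.87, 0.93]]
-130 [[-0.69, 0.15, 1.8, 0.45, 1.04, 1.13], [-0.65, 0.24, 1.8, 0.48, 0.94, 1.11], [-0.63, 0.31, 1.79, 0.5, 0.87, 1.1]]
-120 [[-0.69, 0.15, 1.8, 0.45, 1.04, 1.3], [-0.65, 0.24, 1.8, 0.48, 0.94, 1.29], [-0.63, 0.31, 1.79, 0.5, 0.87, 1.28]]
-110 [[-0.69, 0.15, 1.8, 0.45, 1.04, 1.48], [-0.65, 0.24, 1.8, 0.48, 0.94, 1.46], [-0.63, 0.31, 1.79, 0.5, 0.87, 1.45]]
-100 [[-0.69, 0.15, 1.8, 0.45, 1.04, 1.65], [-0.65, 0.24, 1.8, 0.48, 0.94, 1.64], [-0.63, 0.31, 1.79, 0.5, 0.87, 1.63]]
-90 [[-0.69, 0.15, 1.8, 
[... 2045 characters left out ...]
, 1.04, -0.79], [-0.65, 0.24, 1.8, 0.48, 0.94, -0.81], [-0.63, 0.31, 1.79, 0.5, 0.87, -0.82]]
130 [[-0.69, 0.15, 1.8, 0.45, 1.04, -0.62], [-0.65, 0.24, 1.8, 0.48, 0.94, -0.63], [-0.63, 0.31, 1.79, 0.5, 0.87, -0.64]]
140 [[-0.69, 0.15, 1.8, 0.45, 1.04, -0.44], [-0.65, 0.24, 1.8, 0.48, 0.94, -0.46], [-0.63, 0.31, 1.79, 0.5, 0.87, -0.47]]
150 [[-0.69, 0.15, 1.8, 0.45, 1.04, -0.27], [-0.65, 0.24, 1.8, 0.48, 0.94, -0.28], [-0.63, 0.31, 1.79, 0.5, 0.87, -0.29]]
160 [[-0.69, 0.15, 1.8, 0.45, 1.04, -0.09], [-0.65, 0.24, 1.8, 0.48, 0.94, -0.11], [-0.63, 0.31, 1.79, 0.5, 0.87, -0.12]]
170 [[-0.69, 0.15, 1.8, 0.45, 1.04, 0.08], [-0.65, 0.24, 1.8, 0.48, 0.94, 0.07], [-0.63, 0.31, 1.79, 0.5, 0.87, 0.06]]
```

```bash
sed -i 's/^Rt=.*/Rt=np.c_[np.cross(-uy,-n),-uy,-n]/' pose.py && python3 - <<'E'
from h import *
from pose import *
from plant import ctrl,sensors
rimdist=56.5
p=tip+n*(rimdist+18)
ctrl.move_ptp(tip+n*(rimdist+50),Rt)
ctrl.move_l(p,vel=80)
s=sensors.read_state();print(s["t"],(s["eef_pos"]-p).round(2),s["force"],np.degrees(np.arccos(-s["eef_rot"][:,2]@n)),s["grip_width"])
o=[]
for k in("scene","top"):
    B=grab(k);np.savez(f"a_{k}.npz",**dict(zip(("im","d","mtx","R","t"),B)))
    u,v=proj(tip+15*n,*B[2:]).astype(int)
    o.append(cv2.resize(B[0][v-35:v+35,u-35:u+35,::-1],(400,400),interpolation=cv2.INTER_CUBIC));print(k,u,v)
cv2.imwrite("pics/a.png",np.hstack(o))
E
```

```text
7.1333 [-0.07  0.61 -0.88] [-0.70050894 -0.53493742 -0.87842507] 0.09873369422956797 22.19856662138999
scene 182 168
top 326 182
```

View pics/a.png

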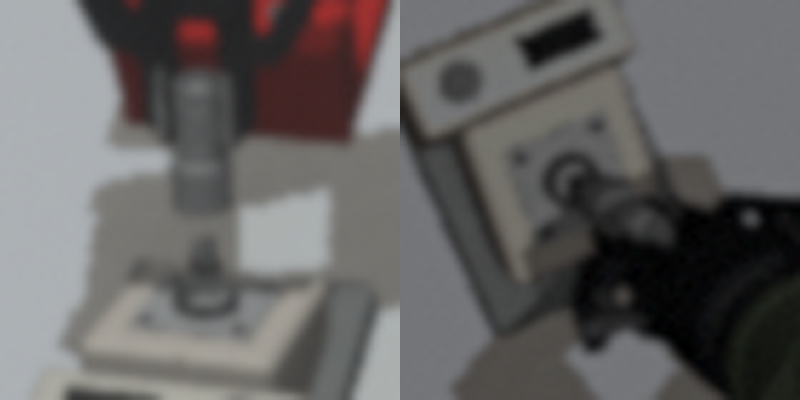

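Both views show the coupler coaxial with the nipple to within about 1.5 mm: scene crop rim (202,212), tip (206,238). That is inside the funnel's tolerance, so I'll advance slowly while logging force.

```bash
python3 - <<'E'
from pose import *
from plant import ctrl,sensors
rd=56.5
ctrl.gripper_to(20,100)
f0=sensors.read_state()["force"]
for h in [10,4,0,-4,-7,-9,-11,-13,-15,-17,-19,-21,-23]:
    ctrl.move_l(tip+n*(rd+h),Rt,vel=40)
    s=sensors.read_state();e=s["eef_pos"]-tip;F=s["force"]-f0
    print(h,round(s["t"],2),"ax",round(e@n-rd,2),"lat",(e@ux+s25*(e@n)).round(2),(e@uy).round(2),"Fax",round(F@n,1),"Flat x,y",(F@Rt[:,0]).round(1),(F@uy).round(1),"T",s["wrist_torque"].round(2))
    if F@n>25 or np.linalg.norm(F-F@n*n)>12: print("stop");break
E
```

```text
10 7.8 ax 9.49 lat -0.28 0.4 Fax 0.3 Flat x,y 0.9 -0.7 T [-0.14  0.28 -0.02]
4 8.1 ax 3.6 lat -0.18 0.28 Fax -0.3 Flat x,y 0.6 0.4 T [-0.14  0.25  0.02]
0 8.35 ax -0.3 lat -0.17 0.22 Fax 1.3 Flat x,y 1.4 -1.1 T [-0.14  0.23 -0.03]
-4 8.6 ax -4.3 lat -0.17 0.23 Fax 0.5 Flat x,y 0.3 0.8 T [-0.14  0.24 -0.02]
-7 8.85 ax -7.21 lat -0.13 0.13 Fax 0.6 Flat x,y 0.9 0.3 T [-0.08  0.25 -0.04]
-9 9.1 ax -9.19 lat -0.44 0.18 Fax 0.9 Flat x,y -2.7 -1.0 T [-0.26  0.6   0.02]
-11 9.35 ax -11.53 lat -0.67 0.35 Fax -0.1 Flat x,y -2.5 -0.5 T [-0.35  0.87  0.01]
-13 9.6 ax -13.52 lat -0.6 0.4 Fax 0.1 Flat x,y -3.9 0.5 T [-0.43  1.    0.05]
-15 9.85 ax -15.25 lat -0.59 0.41 Fax 1.5 Flat x,y -4.5 0.4 T [-0.38  1.26  0.1 ]
-17 10.1 ax -16.87 lat -0.56 0.17 Fax 5.2 Flat x,y -4.7 2.4 T [-0.44  1.3   0.11]
-19 10.35 ax -19.28 lat -0.62 0.36 Fax 1.2 Flat x,y -4.3 0.6 T [-0.43  1.18  0.09]
-21 10.6 ax -21.54 lat -0.66 0.47 Fax -1.2 Flat x,y -4.9 -0.2 T [-0.53  1.24 -0.03]
-23 10.85 ax -23.82 lat -0.71 0.6 Fax -4.1 Flat x,y -5.3 0.6 T [-0.63  1.15 -0.02]
```

It snapped: push peaked at 5 N at −17 mm, then turned to pull-in. There is about 5 N of side load along −tool x, so I'll shift that way to relieve it, then press on.

```bash
cat > st.py <<'E'
from pose import *
from plant import ctrl,sensors
rd=56.5
f0=np.array([-.70,-.53,-.88])
def rep(tag):
    fs=[]
    for _ in range(4): ctrl.hold(.03);s=sensors.read_state();fs.append(s["force"]-f0)
    e=s["eef_pos"]-tip;F=np.mean(fs,0)
    print(tag,round(s["t"],2),"ax",round(e@n-rd,2),"lat",(e@Rt[:,0]).round(2),(e@uy).round(2),"Fax",round(F@n,1),"Flat x,y",(F@Rt[:,0]).round(1),(F@uy).round(1),"w",s["grip_width"].round(2),"T",s["wrist_torque"].round(2))
    return F
def go(h,dx=0,dy=0): ctrl.move_l(tip+n*(rd+h)+Rt[:,0]*dx+uy*dy,Rt,vel=30)
E
python3 - <<'E'
from st import *
dx=0
rep("now")
for _ in range(4):
    dx-=.8;go(-23,dx);F=rep(("dx",dx))
    if F@Rt[:,0]>-1.5:break
for h in[-25,-27,-29,-31,-32,-33,-34,-35]:
    go(h,dx);F=rep(h)
    if F@n>11:break
E
```

```text
Traceback (most recent call last):
  File "st.py", line 9, in rep
    print(tag,round(s["t"],2),"ax",round(e@n-rd,2),"lat",(e@Rt[:,0]).round(2),(e@uy).round(2),"Fax",round(F@n,1),"Flat x,y",(F@Rt[:,0]).round(1),(F@uy).round(1),"w",s["grip_width"].round(2),"T",s["wrist_torque"].round(2))
                                                                                                                                                                     ^^^^^^^^^^^^^^^^^^^^^
AttributeError: 'float' object has no attribute 'round'
```

```bash
sed -i 's/s\["grip_width"\].round(2)/round(s["grip_width"],2)/' st.py && python3 - <<'E'
from st import *
dx=0
rep("now")
for _ in range(4):
    dx-=.8;go(-23,dx);F=rep(("dx",dx))
    if F@Rt[:,0]>-1.5:break
for h in[-25,-27,-29,-31,-32,-33,-34,-35]:
    go(h,dx);F=rep(h)
    if F@n>11:break
E
```

```text
now 11.12 ax -23.61 lat -0.67 0.6 Fax -6.6 Flat x,y -5.5 0.3 w 21.76 T [-0.63  1.31  0.  ]
('dx', -0.8) 11.5 ax -22.97 lat -0.8 0.33 Fax -4.2 Flat x,y -5.0 1.7 w 21.76 T [-0.29  1.33  0.11]
('dx', -1.6) 11.88 ax -22.77 lat -1.17 0.08 Fax -2.7 Flat x,y -2.7 3.0 w 21.81 T [0.06 1.06 0.29]
('dx', -2.4000000000000004) 12.27 ax -22.66 lat -1.74 -0.16 Fax -1.0 Flat x,y -0.6 3.4 w 21.92 T [0.31 0.7  0.32]
-25 12.65 ax -25.16 lat -2.23 -0.2 Fax -4.3 Flat x,y 1.0 2.0 w 21.81 T [0.17 0.42 0.16]
-27 13.03 ax -26.65 lat -2.04 -0.55 Fax -0.7 Flat x,y -0.0 2.1 w 21.74 T [0.07 0.38 0.15]
-29 13.42 ax -27.84 lat -1.89 -0.62 Fax 8.4 Flat x,y -1.4 3.4 w 21.62 T [0.32 0.8  0.31]
-31 13.8 ax -29.74 lat -1.88 -0.61 Fax 9.7 Flat x,y -1.5 3.8 w 22.07 T [0.34 0.84 0.28]
-32 14.18 ax -30.64 lat -1.85 -0.66 Fax 9.5 Flat x,y -1.0 3.8 w 21.74 T [0.43 0.91 0.31]
-33 14.57 ax -31.6 lat -1.86 -0.63 Fax 9.5 Flat x,y -1.9 4.2 w 22.02 T [0.38 0.89 0.31]
-34 14.95 ax -32.55 lat -1.84 -0.64 Fax 10.3 Flat x,y -2.1 4.3 w 22.05 T [0.32 0.88 0.33]
-35 15.33 ax -33.49 lat -1.84 -0.64 Fax 10.9 Flat x,y -1.8 4.2 w 21.71 T [0.39 1.02 0.35]
```

```bash
python3 - <<'E'
from st import *
from h import *
for h in[-36,-37]:
    go(h,-2.4);rep(h)
ctrl.hold(.5);rep("settled")
s=sensors.read_state();print("tool tilt deg",np.degrees(np.arccos(-s["eef_rot"][:,2]@n)).round(2))
o=[]
for k in("scene","top"):
    B=grab(k);np.savez(f"b_{k}.npz",**dict(zip(("im","d","mtx","R","t"),B)))
    u,v=proj(tip,*B[2:]).astype(int)
    o.append(cv2.resize(B[0][v-35:v+35,u-35:u+35,::-1],(400,400),interpolation=cv2.INTER_CUBIC))
    # skirt axis fit from depth, in nipple frame
    W=world(B[1],*B[2:]).reshape(-1,3);d=W-tip
    a=d@n;x=d@Rt[:,0];y=d@uy;m=(np.hypot(x,y)<20)&(a>-32)&(a<25);print(k,m.sum(),[ (lo,(m&(a>lo)&(a<lo+10)).sum(),np.round([x[m&(a>lo)&(a<lo+10)].mean(),y[m&(a>lo)&(a<lo+10)].mean()],1).tolist()) for lo in(-30,-20,-10,0) if (m&(a>lo)&(a<lo+10)).sum()>3])
cv2.imwrite("pics/b.png",np.hstack(o))
E
```

```text
-36 15.72 ax -34.43 lat -1.83 -0.65 Fax 12.1 Flat x,y -1.3 4.8 w 22.03 T [0.37 0.99 0.37]
-37 16.1 ax -35.22 lat -1.81 -0.69 Fax 13.3 Flat x,y -1.9 5.2 w 21.79 T [0.44 1.11 0.37]
settled 16.73 ax -35.21 lat -1.81 -0.7 Fax 12.8 Flat x,y -2.6 5.2 w 21.93 T [0.46 1.05 0.37]
tool tilt deg 0.06
scene 242 [(-30, np.int64(35), [8.2, -0.5]), (-20, np.int64(40), [8.2, 1.8]), (-10, np.int64(36), [8.0, 0.2]), (0, np.int64(45), [8.5, 0.8])]
top 85 [(-30, np.int64(14), [8.9, 4.4]), (-20, np.int64(15), [10.0, -0.4]), (-10, np.int64(11), [10.4, 3.7]), (0, np.int64(14), [9.3, 3.3])]
```

View pics/b.png

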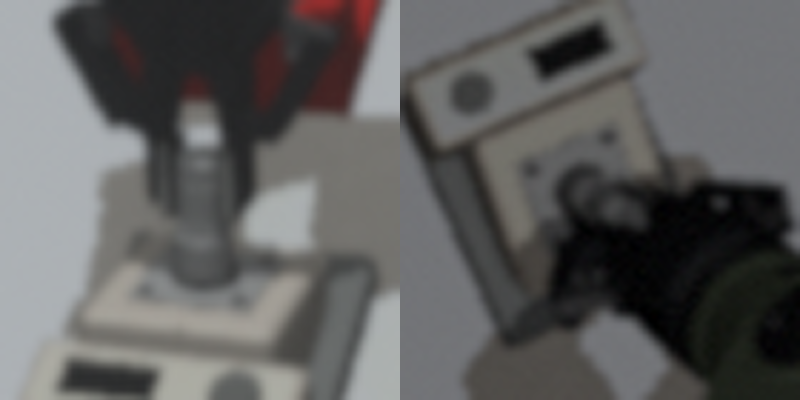

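It is seated and sunk at 13 N, with the rim down near the plate (scene crop (207,285)). The axis leans slightly in the image, matching the 5 N side force along +y. I'll relieve that with a small shift and re-check.

```bash
python3 - <<'E'
from st import *
from h import *
for dy in(.8,1.6,2.4):
    go(-37,-2.4,dy);F=rep(("dy",dy))
    if F@uy<1.5:break
ctrl.hold(.4);F=rep("end")
B=grab("scene");np.savez("c_scene.npz",**dict(zip(("im","d","mtx","R","t"),B)))
g=B[0].astype(int)
for a,b in((-30,25),):
    p,q=proj(tip+a*n,*B[2:]),proj(tip+b*n,*B[2:]);print("expected axis px",p.round(1),q.round(1),"slope dx/dy",((q-p)[0]/(q-p)[1]).round(3))
for nm in("a_scene","b_scene","c_scene"):
    A=load(nm);W=world(A[1],*A[2:]);d=W-tip;a=d@n;r=np.hypot(d@Rt[:,0],d@uy)
    lo,hi=((-30,-8) if nm!="a_scene" else (19,41))
    m=(a>lo)&(a<hi)&(r<19);v,u=np.where(m);rows=np.unique(v);c=[(u[v==k].min()+u[v==k].max())/2 for k in rows]
    print(nm,"skirt slope",np.polyfit(rows,c,1)[0].round(3),list(zip(rows,c)))
E
```

```text
('dy', 0.8) 17.22 ax -35.19 lat -1.8 -0.55 Fax 12.0 Flat x,y -2.6 2.8 w 21.78 T [0.21 1.03 0.27]
('dy', 1.6) 17.6 ax -35.01 lat -1.76 -0.43 Fax 11.6 Flat x,y -2.5 1.9 w 22.04 T [-0.03  0.94  0.16]
('dy', 2.4) 17.98 ax -34.78 lat -1.7 -0.34 Fax 11.6 Flat x,y -2.9 0.5 w 21.52 T [-0.27  1.    0.15]
end 18.52 ax -34.82 lat -1.73 -0.3 Fax 11.5 Flat x,y -2.8 1.1 w 21.8 T [-0.23  0.96  0.12]
expected axis px [182.8 184. ] [182.2 165.4] slope dx/dy 0.034
a_scene skirt slope 0.205 [(np.int64(160), np.float64(177.0)), (np.int64(161), np.float64(181.5)), (np.int64(162), np.float64(182.0)), (np.int64(163), np.float64(182.0)), (np.int64(164), np.float64(182.0)), (np.int64(165), np.float64(182.0)), (np.int64(166), np.float64(182.0)), (np.int64(167), np.float64(182.0)), (np.int64(168), np.float64(182.0)), (np.int64(169), np.float64(181.5)), (np.int64(170), np.float64(181.5))]
b_scene skirt slope -0.3 [(np.int64(177), np.float64(186.0)), (np.int64(178), np.float64(182.0)), (np.int64(179), np.float64(182.0)), (np.int64(180), np.float64(182.0)), (np.int64(181), np.float64(182.0)), (np.int64(182), np.float64(182.0)), (np.int64(183), np.float64(182.0)), (np.int64(184), np.float64(182.0)), (np.int64(185), np.float64(181.5))]
c_scene skirt slope 0.017 [(np.int64(178), np.float64(182.0)), (np.int64(179), np.float64(182.0)), (np.int64(180), np.float64(182.0)), (np.int64(181), np.float64(182.0)), (np.int64(182), np.float64(182.0)), (np.int64(183), np.float64(182.0)), (np.int64(184), np.float64(182.5)), (np.int64(185), np.float64(182.0)), (np.int64(186), np.float64(182.0))]
```

```bash
python3 - <<'E'
from st import *
go(-38,-3.2,2.4);rep("x");ctrl.hold(.5);F=rep("end")
ctrl.hold(.5);F=rep("end2");s=sensors.read_state();print(np.abs(s["qvel"]).max())
if F@n>11.3: ctrl.finish_job();print("handed in",s["t"])
E
```

```text
x 18.95 ax -35.28 lat -1.83 -0.38 Fax 15.3 Flat x,y -3.1 2.3 w 22.06 T [0.05 0.96 0.23]
end 19.58 ax -35.23 lat -1.81 -0.39 Fax 15.0 Flat x,y -2.7 2.0 w 21.68 T [-0.    0.91  0.17]
end2 20.22 ax -35.26 lat -1.86 -0.37 Fax 15.1 Flat x,y -2.5 1.8 w 21.91 T [0.07 0.93 0.21]
0.001078944740447029
the job is handed in; nothing more can be done
handed in 20.2167
```

I gripped the coupler in the grey tray, lifted it clear and pressed it onto the nipple of the white and grey oiling unit. It snapped on, and I handed the job in at 20.2 s while still gripping it at 100 N and pushing. The hand-in gives no verdict.

**Snap and seating:** the push peaked at about 5 N, then turned into a pull as the catches took hold. The coupler's roof met the tip about 27–28 mm below the estimated tip position, as expected.

**Push at the end:** a steady 15 N along the axis, above the 13 N needed at the stop. The tool had moved about 8 mm past roof contact, so the nipple should be at or near its stop. The joint value itself can't be read.

**Squareness:** the tool axis was within 0.1° of the estimated nipple axis, and the last scene depth check of the coupler's skirt showed no visible tilt from that side. Tilt in the other direction was not measured separately.

**What was off:**
- The first press showed about 5 N of side load. Small sideways shifts brought it down, but about 3 N remained.
- The skirt fit before the last shifts was thrown off by a stray pixel.
- The two cameras differed by 1–2 mm on positions.

**Other parts:** I made no final check of them. The tool passed above them throughout, and I saw no sign of contact.

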